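# Shut and pin the instrument cassette, and keep it pressed shut

### The job

Close the lid of the steel instrument cassette, then push the long thin locking pin fully home through the hole in the lid's hasp into the hole behind it, and let go of the pin. Finish with the fingers pressing firmly down on the lid's top, and keep pressing: the program ends while holding it shut like that. Leave the short thick pin and everything else on the bench undisturbed.

Things in the scene. Friction and masses are not known exactly. Their poses are not given: they have to be found in the camera images.
- case: steel instrument cassette fixed to the bench, 130 (x) x 180 (y) mm, walls 65 mm high. Origin: centre of its underside, on the bench (z = 0). Its x axis points horizontally from the front (hasp side, facing the robot) to the hinge side; z is up. 72 mm high with the lid shut
- case_hole (a point): mouth of the round 12 mm hole in the front of the cassette's base, 45 mm above the bench, 65 mm in front (-x) of the cassette's centre; it runs 20 mm along the case's x axis through a lug and opens inside. Axes as case. With the lid shut its hasp plate stands 2 to 8 mm in front of this mouth, its own 12 mm hole in line
- lid (a joint): angle of the cassette's lid in rad: 0 is fully shut (hard stop), 1.1 fully open; starts open at 0.5 to 0.95. The hinge is stiff (0.3 N m friction): the lid stays where it is left, and a push of about 3 N near the front edge shuts it
- lid_hinge (a point): the lid, a flat steel plate, 5 mm thick. This point lies on the hinge axis (along y), 65 mm behind the cassette's centre, 67 mm above the bench. In its frame, which turns with the lid, the plate spans x -138 (front edge) to 0, y -90 to 90, z 0 to 5 mm (outer top face). A hasp plate 40 mm wide, 6 mm thick with a 12 mm hole hangs 37 mm down from the middle of the front edge
- lid_edge (a point): middle of the front edge of the lid's outer top face; axes as lid_hinge
- pin: the locking pin that fits: steel shaft, 9 mm across, 45 mm long, tapered end, on a white block grip 28 (x) x 20 (y) x 48 (z) mm; 60 to 120 g. It stands on its grip. Origin: centre of the grip's underside; the shaft points along +x (x = 14 to 59 mm) at z = 30 mm. Grip the block across its 20 mm width (y). Let go in the hole, it stays there
- pin_tip (a point): centre of the end of the locking pin's shaft; axes as pin. With the pin fully home the grip rests against the hasp plate and the tip is 37 mm past case_hole
- stub_pin: another pin that does not fit: the same white block grip, but a short thick shaft 18 mm across and 22 mm long. Frame as pin. The two pins stand left and right of the cassette, either way round. Leave it alone
- tape: cardboard-coloured roll of tape lying flat, 90 mm across, 25 mm high; a bystander, origin at the centre of its underside
- forceps: steel forceps lying flat, 130 mm long, 5 mm high; a bystander, origin at the centre of its underside
- scissors: steel scissors lying flat, about 130 mm long, 6 mm high; a bystander, origin at the centre of its underside
- bowl: steel bowl, 120 mm across, 45 mm high; a bystander, origin at the centre of its underside
- cup: steel cup, 70 mm across, 70 mm high; a bystander, origin at the centre of its underside
- bottle: white plastic bottle, 60 mm across, 160 mm high; a bystander, origin at the centre of its underside
- jar: glass jar, 70 mm across, 90 mm high; a bystander, origin at the centre of its underside

How it is judged:
On the way, in this order (a step that is already met when the one before it is completed fails the run):
1. the lid is shut, with the locking pin still outside (value of joint lid below 0.035 rad and not (x of pin_tip in the frame of case_hole between 0.03 and 0.045 m and y of pin_tip in the frame of case_hole between -0.008 and 0.008 m and z of pin_tip in the frame of case_hole between -0.008 and 0.008 m and angle between the x axis of pin and the x axis of case, either way round below 0.2 rad)), for 0.2 s.
2. the locking pin is fully home through both holes of the shut lid (value of joint lid below 0.035 rad and x of pin_tip in the frame of case_hole between 0.03 and 0.045 m and y of pin_tip in the frame of case_hole between -0.008 and 0.008 m and z of pin_tip in the frame of case_hole between -0.008 and 0.008 m and angle between the x axis of pin and the x axis of case, either way round below 0.2 rad), for 0.2 s.
At the end, for the whole second after the job is handed in: The lid is shut (within 0.035 rad), the pin's tip is 30 to 45 mm past the mouth of the base hole, within 8 mm of its axis and within 0.2 rad of its direction, the fingers no longer touch the pin, and they press on the lid from above (TCP above 75 mm) with 3 to 40 N through the last second (all of step 2 and contact force between the fingers and pin below 0.3 N and contact force between the fingers and lid between 3 and 40 N and height (world z) of the grasp point above 0.075 m and linear speed of pin below 0.02 m/s and velocity of joint lid below 0.05 rad/s); the arm keeps its last pose, push and grip.
It fails at once if the short thick pin is moved more than 30 mm or tipped (distance of stub_pin from where it was at the start of the episode above 0.03 m or angle between stub_pin's own z axis and vertical above 0.5 rad).
It fails at once if a bystander is moved more than 30 mm (distance of any of tape, forceps, scissors, bowl, cup, bottle, jar from where it was at the start of the episode above 0.03 m).
It fails at once if an upright bystander is tipped over (angle between any of bowl, cup, bottle, jar's own z axis and vertical above 0.5 rad).
It also fails if it takes over 64 s, if anything falls off the work surface, if the arm or the gripper's body presses on something with over 40 N, if the wrist force passes 120 N, or if a joint passes its speed limit or range.

### The arm

A 6-joint arm with a two-finger parallel gripper is mounted at the origin on the work surface. World frame = base frame: x ahead of the robot, y to its left, z up, the work surface at z = 0. Lengths are in m, angles in rad, forces in N, time in s.
With the tool pointing down it reaches from about 0.3 to 0.75 m from the base axis. Payload 8.5 kg.
Tool frame: the origin (TCP) lies between the finger pads, 19 mm behind the fingertips; this is the grasp point; z points along the fingers, y is the line along which they close (so a half turn about z gives the same grasp; the last joint's range is limited). The gripper opens to 88 mm and grips with 3 to 60 N. Pads are 18 mm wide; open, the fingers measure 123 mm over their backs; the gripper's body (75 mm by 187 mm) begins 45 mm behind the grasp point.
Start: joints at [-1.44, 0.381, 1.297, -0, 1.464, -0.215], TCP at [0.186, -0.517, 0.257] pointing down, gripper open.
Joint ranges: [-3.11, 3.11], [-0.89, 2.33], [0.22, 2.48], [-1.42, 4.56], [0.17, 2.85], [-2.88, 2.88]. Speed limits (rad/s): [2.39, 2.39, 3.14, 3.14, 3.14, 3.14].

### API

Orientations are given as a unit quaternion [w, x, y, z].
In Python, from station import get_obs, snapshot, hand_in gives the robot as it stands.
- The arm moves only by the tool carry_out, never from a script. Its argument "series" is one flat list of numbers, 7 for each row, row after row: the shift along the tool's x, y, z in mm, then the turn, a rotation vector about the tool's x, y, z in degrees, then the gripper command: -1 is fully open, 1 is shut, values between are in proportion. In form: [dx, dy, dz, ax, ay, az, hand, dx, dy, dz, ax, ay, az, hand, ...]. A call has 1 to 8 rows; each row shifts and turns the commanded pose from where the row before left it, along the tool's axes as they then stand; what a row does not reach is not made up. A row lasts 1/8 s, in which the tool goes at most 62.5 mm and 10.7 degrees, less where a joint would pass 70% of its speed; a pose out of reach is approached as far as the arm can. A call with a gripper value outside its range is refused whole. The fingers move at their own pace and stop on an object; "squeeze" is the grip in N (left out, the last holds). Time passes only in rows, so rows that do not move let the fingers close. It gives the time, the measured TCP pose, the force, the opening and the grip force at its end, in the units of the state.
- get_obs(): the state, without advancing time (a new reading comes with each control period).
- snapshot(name): name is "scene" or "top" or "wrist"; returns a dict with "color" (480x640x3 uint8, red, green, blue), "depth" (480x640 float32, m along the optical axis (not along the pixel's ray), 0 where there is no reading), "vertical_fov" (degrees; the focal length in pixels is half the picture's height over the tangent of half this angle, whatever the lens; pixels are square), "cx", "cy" (the principal point, pixels), "k1" (the pictures are not rectified: a ray, as slopes to the right and down, at radius r is drawn at 1 + k1 r^2 times it, then the intrinsics apply), "rvec" (rotation vector, rad) and "tvec" (3), from world to camera coordinates, as OpenCV has them. Camera axes: x right, y down, z forward; pixel columns grow to the right and rows downward; lengths in m; the calibration is good to about 2 mm. A picture is of the moment at which its call begins.
- hand_in(): hands the job in; it is judged then, once.
The state is a dict: "t": time; "joint_positions": joint angles; "qd": joint speeds; "effort": joint torques, N m; "ee_pos": TCP position; "tool_rot": TCP orientation; "force": force on the tool from outside, world axes, zero at the start; "moment": the same for the moment, N m; "width": finger opening in m; "finger_force": force on a finger pad.
Only numpy, scipy, OpenCV 4.12 (cv2) and the standard library are available. Lean on these libraries where they do the work, as an engineer would, in place of code of your own. Each camera call takes 0.05 s, during which the arm holds its last target. There are 200 camera calls.

## Working session

There is one attempt and no reset: what is moved stays moved. The work goes in short steps, Python scripts to look and compute and a tool call to move; the robot and the scene stay as the last step left them, time stands still between calls to the robot, and variables do not carry over. Pictures are saved under pics/ and viewed, at most 10 in all, crops included, and the job is handed in when it is done.

Besides the shell and the picture viewer there is one more tool, called after ">>>" in YAML: its name, and indented under it one key for each argument. carry_out: Moves the arm, as the interface text tells. Its arguments: {"type":"object","properties":{"series":{"type":"array","items":{"type":"number"}},"squeeze":{"type":"number"}},"required":["series"]}

```bash
mkdir -p pics; cat > h.py <<'E'
import numpy as np, cv2
from station import get_obs, snapshot, hand_in
from scipy.spatial.transform import Rotation as Rot
def cam(s):
    f=240/np.tan(np.radians(s["vertical_fov"])/2)
    K=np.array([[f,0,s["cx"]],[0,f,s["cy"]],[0,0,1]]); R=cv2.Rodrigues(np.array(s["rvec"],float))[0]
    return K,np.array([s["k1"],0,0,0,0],float),R,np.array(s["tvec"],float).ravel()
def rays(s,uv):
    K,d,R,t=cam(s); n=cv2.undistortPoints(np.array(uv,float).reshape(-1,1,2),K,d).reshape(-1,2)
    return -R.T@t, np.c_[n,np.ones(len(n))], R
def onplane(s,uv,z):
    c,n,R=rays(s,uv); w=n@R; return c+w*((z-c[2])/w[:,2])[:,None]
def cloud(s):
    v,u=np.mgrid[0:480,0:640]; c,n,R=rays(s,np.c_[u.ravel(),v.ravel()])
    d=s["depth"].ravel(); P=c+(n*d[:,None])@R; P[d==0]=np.nan; return P.reshape(480,640,3)
def save(s,name): cv2.imwrite("pics/"+name,s["color"][:,:,::-1])
E
python3 - <<'E'
from h import *
o=get_obs(); print({k:np.round(v,3) for k,v in o.items()})
for n in("scene","top"):
    s=snapshot(n); save(s,n+".png"); np.savez(n+".npz",**s); print(n,-cam(s)[2].T@cam(s)[3],cam(s)[2][2],s["k1"])
E
```

```text
{'t': np.float64(0.0), 'joint_positions': array([-1.44 ,  0.381,  1.298,  0.   ,  1.464, -0.215]), 'qd': array([-0.002,  0.   , -0.001,  0.   , -0.001,  0.   ]), 'effort': array([-0.0000e+00, -4.3793e+01, -2.2456e+01,  7.1000e-02,  3.5000e-02,
       -0.0000e+00]), 'ee_pos': array([ 0.186, -0.517,  0.257]), 'tool_rot': array([-0.001,  0.985,  0.172,  0.   ]), 'force': array([0.023, 0.567, 0.318]), 'moment': array([ 0.03 , -0.008,  0.017]), 'finger_force': np.float64(0.0), 'width': np.float64(0.088)}
scene [1.2135488  0.30130168 0.86695934] [-0.58130499 -0.28947981 -0.76045115] -0.07180362745856535
top [0.43068704 0.00965083 1.10822685] [ 0.19964603  0.00668056 -0.97984531] -0.1144959397476506
```

View pics/top.png

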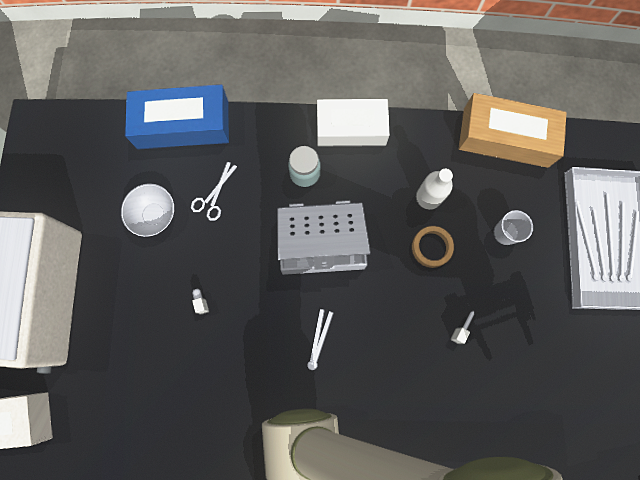

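View pics/scene.png

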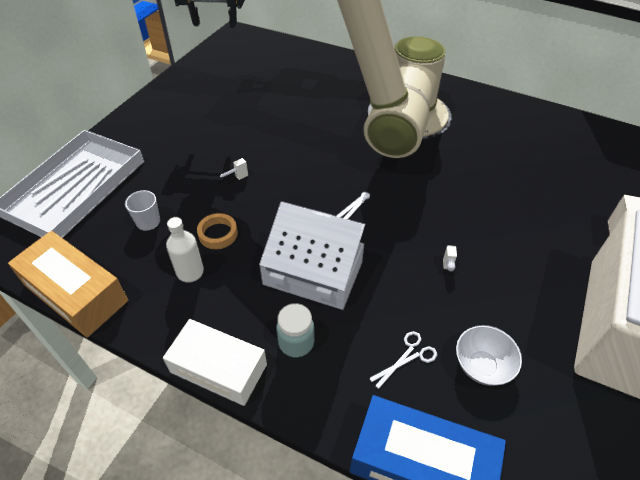

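The top view shows the cassette at about (322,238) with its lid partly open. The long pin is at (463,330), its shaft pointing up and right. The stub pin is at (199,300) and the forceps at (318,340), in front of the cassette. The scene view agrees. Next I'll measure the lid plane and the pin from depth.

```bash
python3 - <<'E'
from h import *
for n in("top","scene"):
    s=dict(np.load(n+".npz")); s={k:(v if v.ndim else float(v)) for k,v in s.items()}
    P=cloud(s); 
    box=(slice(195,280),slice(265,380)) if n=="top" else (slice(200,310),slice(250,370))
    Q=P[box].reshape(-1,3); Q=Q[(Q[:,2]>.06)]
    # RANSAC lid plane
    r=np.random.default_rng(0); best=None
    for _ in range(400):
        a=Q[r.choice(len(Q),3,False)]; m=np.cross(a[1]-a[0],a[2]-a[0]); m/=np.linalg.norm(m)+1e-12
        i=abs((Q-a[0])@m)<.003
        if abs(m[2])>.5 and (best is None or i.sum()>best.sum()): best=i
    L=Q[best]; c=L.mean(0); m=np.linalg.svd(L-c,full_matrices=False)[2][2]; m*=np.sign(m[2])
    ang=np.arccos(m[2]); y=np.arctan2(m[1],m[0])+np.pi
    y=(y+np.pi)%(2*np.pi)-np.pi; 
    if abs(y)>2: y=np.arctan2(m[1],m[0])
    print(n,len(L),"centre",c.round(4),"normal",m.round(3),"angle",ang.round(3),"yaw from normal",y.round(3))
    hull=cv2.minAreaRect((L[:,:2]*1000).astype(np.float32)); print("rect xy mm",cv2.boxPoints(hull).round(1).tolist(),"z",L[:,2].min().round(4),L[:,2].max().round(4))
    box=(slice(300,355),slice(445,485)) if n=="top" else (slice(150,185),slice(215,252))
    S=P[box].reshape(-1,3); S=S[(S[:,2]>.015)&(S[:,2]<.06)]
    G=S[S[:,2]>.044]; print("grip top",len(G),cv2.minAreaRect((G[:,:2]*1000).astype(np.float32)), G[:,2].max())
    H=S[(S[:,2]<.041)&(S[:,2]>.025)]; 
    g=G[:,:2].mean(0); H=H[np.linalg.norm(H[:,:2]-g,axis=1)>.022][:,:2]
    if len(H)>3: 
        d=H[np.argmax(np.linalg.norm(H-g,axis=1))]; print("shaft pts",len(H),"mean",H.mean(0),"tip",d, "yaw",np.arctan2(*(H.mean(0)-g)[::-1]))
E
```

```text
top 4450 centre [0.6511 0.0098 0.1066] normal [0.489 0.051 0.871] angle 0.514 yaw from normal 0.104
rect xy mm [[582.5999755859375, 93.0], [601.7999877929688, -86.30000305175781], [731.5, -72.5], [712.4000244140625, 106.80000305175781]] z 0.0646 0.1417
grip top 120 ((453.0768127441406, -293.71246337890625), (21.0039005279541, 26.9400577545166), 66.59541320800781) 0.05219519706787845
shaft pts 72 mean [ 0.48833454 -0.31142439] tip [ 0.50491352 -0.32074915] yaw -0.46965362869837657
scene 5713 centre [0.6576 0.0135 0.1033] normal [0.493 0.052 0.869] angle 0.518 yaw from normal 0.105
rect xy mm [[585.0999755859375, 94.5999984741211], [604.5, -85.5999984741211], [736.5999755859375, -71.30000305175781], [717.2000122070312, 108.9000015258789]] z 0.0609 0.1409
grip top 67 ((455.52972412109375, -293.0602111816406), (21.42744255065918, 27.594436645507812), 60.38859558105469) 0.05096795527353626
shaft pts 49 mean [ 0.4908915  -0.31043638] tip [ 0.50614633 -0.31948504] yaw -0.4771879917065357
```

>>> carry_out:
  series: [0, 0, 0, 0, 0, 6.85, 1, 0, 0, 0, 0, 0, 6.85, 1, 40, -40, 0, 0, 0, 0, 1, 40, -40, 0, 0, 0, 0, 1, 40, -40, 0, 0, 0, 0, 1, 40, -40, 0, 0, 0, 0, 1, 40, -40, 0, 0, 0, 0, 1, 40, -40, 0, 0, 0, 0, 1]
  squeeze: 20

```text
t: 1.1
ee_pos: [0.4003, -0.2516, 0.2573]
tool_rot: [-0.0, 0.999, 0.053, -0.0]
force: [-0.0, -0.2, -0.7]
width: 0.0105
finger_force: 0.0
```

>>> carry_out:
  series: [40, -40, 0, 0, 0, 0, 1, 40, -40, 0, 0, 0, 0, 1, 40, -40, 0, 0, 0, 0, 1, 40, -40, 0, 0, 0, 0, 1, 40, -40, 0, 0, 0, 0, 1, 38, -35, 0, 0, 0, 0, 1, 0, 0, 20, 0, 0, 0, 1, 0, 0, 0, 0, 0, 0, 1]

```text
t: 2.1
ee_pos: [0.6106, 0.0062, 0.2357]
tool_rot: [-0.0, 0.999, 0.054, -0.002]
force: [-0.5, -0.3, -0.2]
width: 0.0006
finger_force: 0.0
```

>>> carry_out:
  series: [0, 0, 30, 0, 0, 0, 1, 0, 0, 30, 0, 0, 0, 1, 0, 0, 20, 0, 0, 0, 1, 0, 0, 15, 0, 0, 0, 1, 0, 0, 15, 0, 0, 0, 1, 0, 0, 10, 0, 0, 0, 1, 0, 0, 10, 0, 0, 0, 1, 0, 0, 8, 0, 0, 0, 1]

```text
t: 3.1
ee_pos: [0.6111, 0.0058, 0.099]
tool_rot: [0.0, 0.999, 0.053, -0.0]
force: [-1.5, 0.6, 0.9]
width: 0.0005
finger_force: 0.5
```

>>> carry_out:
  series: [0, 0, 3, 0, 0, 0, 1, 0, 0, 2, 0, 0, 0, 1, 0, 0, 1, 0, 0, 0, 1, 0, 0, 0, 0, 0, 0, 1]

```text
t: 3.6
ee_pos: [0.6112, 0.0058, 0.0936]
tool_rot: [0.0, 0.999, 0.053, 0.0]
force: [0.8, 0.1, -0.4]
width: 0.0003
finger_force: 0.0
```

>>> carry_out:
  series: [0, 0, 1, 0, 0, 0, 1, 0, 0, 1, 0, 0, 0, 1, 0, 0, 1, 0, 0, 0, 1, 0, 0, 0, 0, 0, 0, 1]

```text
t: 4.1
ee_pos: [0.6112, 0.0058, 0.0911]
tool_rot: [0.0, 0.999, 0.053, 0.0]
force: [-2.8, -0.3, 5.5]
width: 0.0008
finger_force: 3.0
```

>>> carry_out:
  series: [0, 0, 1, 0, 0, 0, 1, 0, 0, 0, 0, 0, 0, 1, 0, 0, 0, 0, 0, 0, 1]

```text
t: 4.47
ee_pos: [0.6112, 0.0058, 0.0911]
tool_rot: [0.0, 0.999, 0.053, 0.001]
force: [-4.9, -0.0, 13.5]
width: -0.0001
finger_force: 6.5
```

>>> carry_out:
  series: [0, 0, -20, 0, 0, 0, -1, 0, 0, -40, 0, 0, 0, -1, -30, 0, -50, 0, 0, 0, -1, -40, 0, -40, 0, 0, 0, -1, -40, 0, 0, 0, 0, 0, -1, 0, 0, 0, 0, 0, 0, -1, 0, 0, 0, 0, 0, 0, -1]

```text
t: 5.35
ee_pos: [0.5024, -0.006, 0.2394]
tool_rot: [0.0, 0.999, 0.053, 0.0]
force: [0.4, -1.3, 0.4]
width: 0.0686
finger_force: 0.0
```

```bash
python3 - <<'E'
from h import *
for n in("wrist","scene","top"):
    s=snapshot(n); save(s,n+"2.png"); np.savez(n+"2.npz",**s); print(n,-cam(s)[2].T@cam(s)[3],cam(s)[2][2],s["vertical_fov"])
E
```

```text
wrist [0.58629564 0.00379107 0.36582956] [-0.32165383 -0.03455396 -0.94622663] 65.46529272276983
scene [1.2135488  0.30130168 0.86695934] [-0.58130499 -0.28947981 -0.76045115] 51.53953726710339
top [0.43068704 0.00965083 1.10822685] [ 0.19964603  0.00668056 -0.97984531] 50.71963546753056
```

View pics/wrist2.png

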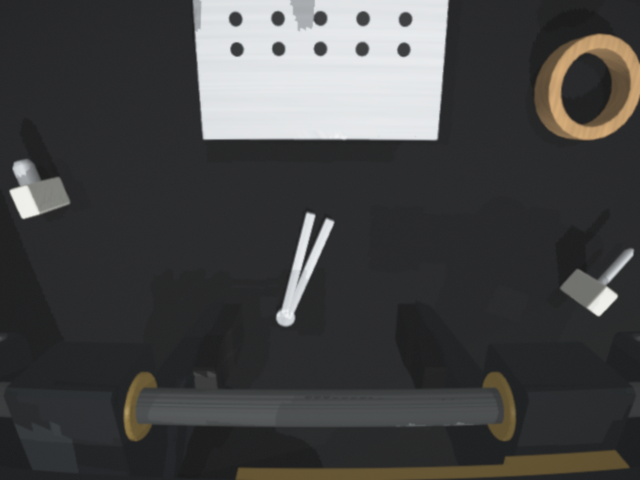

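The wrist view shows the lid shut, its front corners at (203,139) and (438,139). The pin block is near (588,290) with its tip near (632,252).

```bash
python3 - <<'E'
from h import *
ld=lambda n:{k:(v if v.ndim else float(v)) for k,v in dict(np.load(n+".npz")).items()}
for n,z0 in(("wrist2",0),("top2",0),("scene2",0)):
    s=ld(n); P=cloud(s)
    # lid top mask by depth height
    m=((P[...,2]>.066)&(P[...,2]<.078)&(P[...,0]>.55)&(P[...,0]<.75)&(abs(P[...,1])<.13)&(s["color"].min(2)>60)).astype(np.uint8)
    m=cv2.morphologyEx(m,cv2.MORPH_OPEN,np.ones((5,5)))
    c=max(cv2.findContours(m,0,cv2.CHAIN_APPROX_NONE)[0],key=cv2.contourArea).reshape(-1,2)
    W=onplane(s,c,.072)[:,:2]*1000
    r=cv2.minAreaRect(W.astype(np.float32)); B=cv2.boxPoints(r); 
    i=np.argsort(B[:,0])[:2]; F=B[i]; F=F[np.argsort(F[:,1])]; e=F[1]-F[0]
    print(n,"size",np.round(r[1],1),"front corners",F.round(1).tolist(),"mid",F.mean(0).round(1),"yaw",np.arctan2(-e[0],e[1]).round(4),"z",np.median(P[m>0][:,2]).round(4))
s=ld("wrist2"); print("wrist corners",(onplane(s,[[203,139],[438,139]],.072)*1000).round(1).tolist())
P=cloud(s)[240:325,550:640].reshape(-1,3); G=P[(P[:,2]>.044)&(P[:,2]<.054)]; H=P[(P[:,2]>.027)&(P[:,2]<.041)]
g=cv2.minAreaRect((G[:,:2]*1000).astype(np.float32)); gm=G[:,:2].mean(0); H=H[np.linalg.norm(H[:,:2]-gm,axis=1)>.022][:,:2]
print(g,gm,np.median(G[:,2]),H.mean(0),np.arctan2(*(H.mean(0)-gm)[::-1]))
E
```

```text
wrist2 size [ 95.9 179.3] front corners [[583.2999877929688, -87.0], [564.2000122070312, 91.19999694824219]] mid [573.8   2.1] yaw 0.1067 z 0.0711
top2 size [116.7 181.5] front corners [[606.2999877929688, -83.9000015258789], [596.0999755859375, 97.30000305175781]] mid [601.2   6.7] yaw 0.056 z 0.0715
scene2 size [142.8 180.8] front corners [[585.5999755859375, -86.9000015258789], [566.0999755859375, 92.9000015258789]] mid [575.8   3. ] yaw 0.1083 z 0.0715
wrist corners [[564.8, 90.9, 72.0], [583.9, -87.8, 72.0]]
((452.9277038574219, -292.59210205078125), (21.90997314453125, 27.83627700805664), 61.83993148803711) [ 0.45313319 -0.291639  ] 0.047036875007912315 [ 0.48857808 -0.30964616] -0.47005300647243997
```

>>> carry_out:
  series: [0, 0, 0, 0, 0, 8.3, -1, 0, 0, 0, 0, 0, 8.3, -1, 0, 0, 0, 0, 0, 8.3, -1, 0, 0, 0, 0, 0, 8.3, -1, 12.4, 39.7, 0, 0, 0, 0, -1, 12.4, 39.7, 0, 0, 0, 0, -1, 12.4, 39.7, 0, 0, 0, 0, -1, 12.4, 39.7, 0, 0, 0, 0, -1]

```text
t: 6.5
ee_pos: [0.4738, -0.1714, 0.239]
tool_rot: [-0.0, 0.972, -0.234, -0.0]
force: [-0.0, -0.4, -0.5]
width: 0.0881
finger_force: 0.0
```

>>> carry_out:
  series: [12.4, 39.7, 0, 0, 0, 0, -1, 12.4, 39.7, 20, 0, 0, 0, -1, 12.4, 39.7, 30, 0, 0, 0, -1, 0, 0, 30, 0, 0, 0, -1, 0, 0, 20, 0, 0, 0, -1, 0, 0, 9, 0, 0, 0, -1, 0, 0, 0, 0, 0, 0, -1]

```text
t: 7.38
ee_pos: [0.4527, -0.2929, 0.1301]
tool_rot: [-0.0, 0.972, -0.234, -0.0]
force: [-0.9, -0.0, 0.6]
width: 0.0885
finger_force: 0.0
```

```bash
python3 - <<'E'
from h import *
s=snapshot("wrist"); save(s,"wrist3.png"); o=get_obs(); print(o["ee_pos"],o["joint_positions"])
P=cloud(s).reshape(-1,3); c=np.array([.4535,-.293]); P=P[np.linalg.norm(P[:,:2]-c,axis=1)<.075]
G=P[(P[:,2]>.044)&(P[:,2]<.052)]; H=P[(P[:,2]>.027)&(P[:,2]<.041)]
gm=np.array(cv2.minAreaRect((G[:,:2]*1000).astype(np.float32))[0])/1000
print(cv2.minAreaRect((G[:,:2]*1000).astype(np.float32)),np.median(G[:,2]))
H=H[np.linalg.norm(H[:,:2]-gm,axis=1)>.022][:,:2]; H=H[(H-gm)@[.89,-.455]>.02]
print(len(H)); print(H.mean(0)-gm,np.arctan2(*(H.mean(0)-gm)[::-1]),cv2.fitLine((H*1000).astype(np.float32),1,0,.01,.01).ravel(), ((H-gm)@[.89,-.455]).max())
E
```

```text
[ 0.45289923 -0.29303593  0.13075783] [-7.93870467e-01  4.89170857e-01  1.51968798e+00  2.42267223e-05
  1.13223947e+00  1.24938673e+00]
((452.6039123535156, -293.9421081542969), (19.575593948364258, 28.25495147705078), 62.25425720214844) 0.04704940481399081
847
[ 0.03593731 -0.01817511] -0.46823293020192097 [ 8.9120287e-01 -4.5360500e-01  4.9137650e+02 -3.1368481e+02] 0.0587822473776033
```

View pics/wrist3.png

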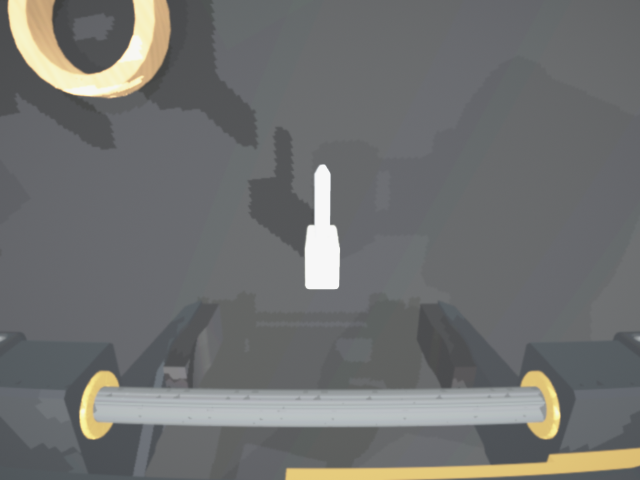

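The pin is centred between the fingers and aligned: block at (322,258), shaft straight up to (322,168). I'll descend and grip it.

>>> carry_out:
  series: [0, 1, 25, 0, 0, 0, -1, 0, 0, 25, 0, 0, 0, -1, 0, 0, 25, 0, 0, 0, -1, 0, 0, 14, 0, 0, 0, -1, 0, 0, 10, 0, 0, 0, -1, 0, 0, 0, 0, 0, 0, 1, 0, 0, 0, 0, 0, 0, 1, 0, 0, 0, 0, 0, 0, 1]
  squeeze: 30

```text
t: 8.43
ee_pos: [0.4522, -0.294, 0.032]
tool_rot: [0.0, 0.972, -0.234, 0.0]
force: [0.8, -0.6, 0.4]
width: 0.0601
finger_force: 0.0
```

>>> carry_out:
  series: [0, 0, 0, 0, 0, 0, 1, 0, 0, 0, 0, 0, 0, 1, 0, 0, 0, 0, 0, 0, 1]

```text
t: 8.8
ee_pos: [0.452, -0.2938, 0.0315]
tool_rot: [0.0, 0.972, -0.234, 0.0]
force: [-0.1, -0.2, -1.1]
width: 0.0302
finger_force: 0.0
```

>>> carry_out:
  series: [0, 0, 0, 0, 0, 0, 1, 0, 0, 0, 0, 0, 0, 1, 0, 0, 0, 0, 0, 0, 1, 0, 0, -20, 0, 0, 0, 1, 0, 0, -30, 0, 0, 0, 1, 0, 0, -30, 0, 0, 0, 1, 0, 0, -20, 0, 0, 0, 1]

```text
t: 9.68
ee_pos: [0.4521, -0.2938, 0.1327]
tool_rot: [0.0, 0.972, -0.234, 0.0]
force: [-0.3, 0.7, -0.8]
width: 0.02
finger_force: 30.0
```

>>> carry_out:
  series: [0, 0, 0, 0, 0, -8.3, 1, 0, 0, 0, 0, 0, -8.3, 1, 0, 0, 0, 0, 0, -8.3, 1, 0, 0, 0, 0, 0, -8.3, 1, 9.3, -35.2, 0, 0, 0, 0, 1, 9.3, -35.2, 0, 0, 0, 0, 1, 9.3, -35.2, 0, 0, 0, 0, 1, 9.3, -35.2, 0, 0, 0, 0, 1]

```text
t: 10.68
ee_pos: [0.474, -0.1486, 0.1314]
tool_rot: [-0.0, 0.999, 0.053, -0.0]
force: [0.8, 1.3, -0.2]
width: 0.0196
finger_force: 30.0
```

>>> carry_out:
  series: [9.3, -35.2, 0, 0, 0, 0, 1, 9.3, -35.2, 0, 0, 0, 0, 1, 9.3, -35.2, 0, 0, 0, 0, 1, 9.3, -35.2, 0, 0, 0, 0, 1, 0, 0, 20, 0, 0, 0, 1, 0, 0, 20, 0, 0, 0, 1, 0, 0, 10, 0, 0, 0, 1, 0, 0, 0, 0, 0, 0, 1]

```text
t: 11.68
ee_pos: [0.4958, -0.0059, 0.0811]
tool_rot: [-0.0, 0.999, 0.053, -0.001]
force: [0.8, -0.4, -0.4]
width: 0.0199
finger_force: 30.0
```

```bash
python3 - <<'E'
from h import *
s=snapshot("wrist"); save(s,"wrist4.png"); np.savez("wrist4.npz",**s); o=get_obs(); print(o["ee_pos"],o["tool_rot"],s["tvec"], -cam(s)[2].T@cam(s)[3])
E
```

```text
[ 0.49612473 -0.00596331  0.08165064] [-1.45784775e-05  9.98582472e-01  5.32263751e-02 -4.21611643e-06] [-0.05771075  0.47835213  0.38370115] [0.57995532 0.00387899 0.20739972]
```

View pics/wrist4.png

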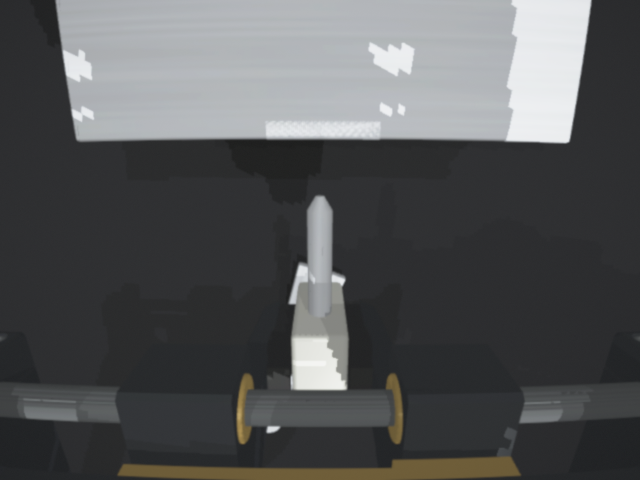

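The pin is held straight, tip at (320,197). The lid's front corners are at (77,141) and (570,142), and the hasp strip spans columns 266–380. Now the lateral offset.

```bash
python3 - <<'E'
from h import *
s={k:(v if v.ndim else float(v)) for k,v in dict(np.load("wrist4.npz")).items()}
L=onplane(s,[[77,141],[570,142],[266,138],[380,138]],.072)*1000; T=onplane(s,[[320,197],[319.5,300]],.080)*1000
e=L[0]-L[1]; psi=np.arctan2(-e[0],e[1]); print("yaw",psi,"len",np.linalg.norm(e))
ty=np.array([np.sin(psi),-np.cos(psi),0]); tx=np.array([np.cos(psi),np.sin(psi),0])
m=(L[0]+L[1])/2; print("edge mid",m,"hasp mid",(L[2]+L[3])/2,"tip",T[0])
print("to edge: dx",(m-T[0])@tx,"dy",(m-T[0])@ty,((L[2]+L[3])/2-T[0])@ty,"shaft yaw",np.arctan2(*(T[0]-T[1])[1::-1]))
E
```

```text
yaw 0.104998378811772 len 178.09862001233446
edge mid [574.41347413   1.71903148  72.        ] hasp mid [574.45957244   2.05240154  72.        ] tip [555.04162375   1.03826683  80.        ]
to edge: dx 19.3365123397242 dy 1.3532620544569567 1.0265593121544287 shaft yaw 0.10221191551191196
```

>>> carry_out:
  series: [0, 1.1, 15, 0, 0, 0, 1, 0, 0, 15, 0, 0, 0, 1, 0, 0, 4.8, 0, 0, 0, 1, 0, 0, 0, 0, 0, 0, 1, 8, 0, 0, 0, 0, 0, 1, 8, 0, 0, 0, 0, 0, 1, 0, 0, 0, 0, 0, 0, 1]

```text
t: 12.6
ee_pos: [0.5129, -0.0052, 0.0469]
tool_rot: [0.0, 0.999, 0.053, 0.001]
force: [-0.7, 0.1, -0.6]
width: 0.0198
finger_force: 30.0
```

>>> carry_out:
  series: [3, 0, 0.3, 0, 0, 0, 1, 3, 0, 0, 0, 0, 0, 1, 3, 0, 0, 0, 0, 0, 1, 3, 0, 0, 0, 0, 0, 1, 0, 0, 0, 0, 0, 0, 1]

```text
t: 13.22
ee_pos: [0.5242, -0.004, 0.0463]
tool_rot: [0.0, 0.999, 0.053, 0.0]
force: [0.2, -0.2, -1.6]
width: 0.0194
finger_force: 30.0
```

>>> carry_out:
  series: [4, 0, 0, 0, 0, 0, 1, 4, 0, 0, 0, 0, 0, 1, 4, 0, 0, 0, 0, 0, 1, 4, 0, 0, 0, 0, 0, 1, 4, 0, 0, 0, 0, 0, 1, 0, 0, 0, 0, 0, 0, 1]

```text
t: 13.98
ee_pos: [0.5441, -0.0018, 0.0463]
tool_rot: [0.0, 0.999, 0.053, 0.0]
force: [0.0, -0.2, -0.2]
width: 0.0195
finger_force: 30.0
```

>>> carry_out:
  series: [4, 0, 0, 0, 0, 0, 1, 4, 0, 0, 0, 0, 0, 1, 4, 0, 0, 0, 0, 0, 1, 2, 0, 0, 0, 0, 0, 1, 1, 0, 0, 0, 0, 0, 1, 0, 0, 0, 0, 0, 0, 1]

```text
t: 14.72
ee_pos: [0.5588, -0.0002, 0.0463]
tool_rot: [-0.0, 0.999, 0.053, -0.0]
force: [-0.3, 0.5, -0.8]
width: 0.0196
finger_force: 30.0
```

>>> carry_out:
  series: [1, 0, 0, 0, 0, 0, 1, 0.5, 0, 0, 0, 0, 0, 1, 0, 0, 0, 0, 0, 0, 1]

```text
t: 15.1
ee_pos: [0.5596, -0.0001, 0.0463]
tool_rot: [-0.0, 0.999, 0.053, -0.001]
force: [-5.8, -0.4, 2.1]
width: 0.0198
finger_force: 30.0
```

>>> carry_out:
  series: [-0.5, 0, 0, 0, 0, 0, 1, 0, 0, 0, 0, 0, 0, -0.3, 0, 0, 0, 0, 0, 0, -0.3, 0, 0, 0, 0, 0, 0, -0.3, 0, 0, 0, 0, 0, 0, -0.3, 0, 0, 0, 0, 0, 0, -0.3]

```text
t: 15.85
ee_pos: [0.5598, -0.0001, 0.0464]
tool_rot: [-0.0, 0.999, 0.053, 0.0]
force: [-1.0, -0.7, 0.8]
width: 0.057
finger_force: 0.0
```

>>> carry_out:
  series: [0, 0, -20, 0, 0, 0, -0.3, 0, 0, -30, 0, 0, 0, -0.3, 0, 0, -30, 0, 0, 0, -0.3, 0, 0, -20, 0, 0, 0, -0.3, 0, 0, 0, 0, 0, 0, 1]

```text
t: 16.48
ee_pos: [0.5603, -0.0002, 0.1475]
tool_rot: [0.0, 0.999, 0.053, 0.001]
force: [0.3, -0.6, -0.5]
width: 0.0494
finger_force: 0.0
```

```bash
python3 - <<'E'
from h import *
s=snapshot("wrist"); save(s,"wrist5.png"); o=get_obs(); print(o["ee_pos"],o["width"])
P=cloud(s).reshape(-1,3)
L=P[(P[:,2]>.066)&(P[:,2]<.085)&(P[:,0]>.585)&(P[:,0]<.7)&(abs(P[:,1])<.07)]
A=np.c_[L[:,:2],np.ones(len(L))]; print("lid plane",np.linalg.lstsq(A,L[:,2],rcond=None)[0])
G=P[(P[:,2]>.057)&(P[:,2]<.0665)&(abs(P[:,0]-.56)<.03)&(abs(P[:,1])<.03)]; print(len(G),cv2.minAreaRect((G[:,:2]*1000).astype(np.float32)),np.median(G[:,2]))
E
```

```text
[ 5.59726151e-01 -1.09849438e-04  1.46260537e-01] 0.04576403366375306
lid plane [-0.00059094 -0.00022177  0.07148811]
1012 ((556.7657470703125, 0.12451839447021484), (26.614253997802734, 19.48643684387207), 6.875950813293457) 0.058523587369677416
```

View pics/wrist5.png

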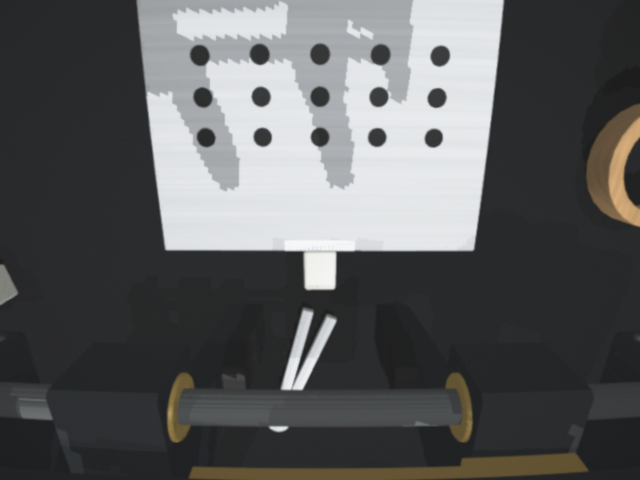

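The block sits against the hasp at (320,270) and the lid is flat. I'll check how much the pin droops.

```bash
python3 - <<'E'
from h import *
s=snapshot("wrist"); C=cloud(s); P=C[258:286,308:332].reshape(-1,3)
u=np.array([np.cos(.106),np.sin(.106)]); x=P[:,:2]@u
P2=P[P[:,2]>.05]; x2=P2[:,:2]@u
print(np.polyfit(x2,P2[:,2],1), np.percentile(P2[:,2],[5,50,95]))
D=C[250:292,320]; print(np.c_[D[:,:2]@u,D[:,2]][::2].round(4).tolist(), "edge x", np.array([.5744,.0018])@u)
E
```

```text
[ 0.13018029 -0.01373086] [0.05662102 0.05815901 0.05983972]
[[0.571, 0.0707], [0.5656, 0.0588], [0.5646, 0.0597], [0.5628, 0.0584], [0.562, 0.0597], [0.5607, 0.0596], [0.5588, 0.0581], [0.5576, 0.0585], [0.5567, 0.0595], [0.5548, 0.0582], [0.554, 0.0593], [0.5521, 0.0581], [0.5512, 0.0592], [0.5489, 0.0569], [0.5476, 0.0569], [0.5467, 0.058], [0.545, 0.0573], [0.5431, 0.0561], [0.5417, 0.056], [0.5407, 0.0569], [0.5124, -0.0002]] edge x 0.571366484092635
```

Droop is about 0.13 rad, tip about 35 mm past the mouth and 3 mm above the axis, all within limits. Now the final press.

>>> carry_out:
  series: [25, 0, 0, 0, 0, 0, 1, 26, 0, 0, 0, 0, 0, 1, 0, 0, 0, 0, 0, 0, 1, 0, 0, 0, 0, 0, 0, 1, 0, 0, 25, 0, 0, 0, 1, 0, 0, 20, 0, 0, 0, 1, 0, 0, 5, 0, 0, 0, 1, 0, 0, 0, 0, 0, 0, 1]
  squeeze: 20

```text
t: 17.58
ee_pos: [0.6102, 0.0052, 0.0966]
tool_rot: [-0.0, 0.999, 0.053, -0.0]
force: [0.3, 0.3, -0.3]
width: -0.0
finger_force: 0.0
```

>>> carry_out:
  series: [0, 0, 2, 0, 0, 0, 1, 0, 0, 1, 0, 0, 0, 1, 0, 0, 1, 0, 0, 0, 1, 0, 0, 0, 0, 0, 0, 1]

```text
t: 18.08
ee_pos: [0.6105, 0.0053, 0.0924]
tool_rot: [0.0, 0.999, 0.053, 0.0]
force: [-1.3, 0.3, -0.7]
width: 0.0003
finger_force: 0.0
```

>>> carry_out:
  series: [0, 0, 1, 0, 0, 0, 1, 0, 0, 1, 0, 0, 0, 1, 0, 0, 1, 0, 0, 0, 1, 0, 0, 0, 0, 0, 0, 1]

```text
t: 18.58
ee_pos: [0.6105, 0.0053, 0.091]
tool_rot: [0.0, 0.999, 0.053, 0.001]
force: [-5.4, 1.2, 13.1]
width: 0.0011
finger_force: 6.6
```

>>> carry_out:
  series: [0, 0, 0.3, 0, 0, 0, 1, 0, 0, 0, 0, 0, 0, 1, 0, 0, 0, 0, 0, 0, 1, 0, 0, 0, 0, 0, 0, 1]

```text
t: 19.08
ee_pos: [0.6106, 0.0053, 0.0911]
tool_rot: [0.0, 0.999, 0.053, 0.001]
force: [-6.6, -0.1, 15.1]
width: 0.0001
finger_force: 7.7
```

```bash
python3 - <<'E'
from h import *
o=get_obs(); print(o["force"],o["ee_pos"])
s=snapshot("wrist"); C=cloud(s).reshape(-1,3); u=np.array([np.cos(.106),np.sin(.106)])
G=C[(C[:,2]>.05)&(C[:,2]<.065)&(abs(C[:,0]-.555)<.02)&(abs(C[:,1])<.012)]
print(len(G), np.polyfit(G[:,:2]@u,G[:,2],1) if len(G)>20 else "")
E
```

```text
[-6.60284437 -0.08018275 15.13760726] [0.61056818 0.00530058 0.09105256]
2
```

Steady press of about 15 N; handing in.

```bash
python3 -c "
from station import hand_in
print(hand_in())"
```

```text
the job is handed in; nothing more can be done
None
```

I shut the lid, pushed the locking pin home and let go of it, then handed in with the fingers pressing the lid at about 15 N (t ≈ 19 s); the hand-in returned no verdict, and the pin, last measured just before the final press, drooped about 0.13 rad with its tip about 35 mm past the hole mouth.

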